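Slide the tin between the posts into its bay

TASK

Push the short food tin across the worktop, through the narrow gap between the two posts of the low wooden bay, until it is fully home inside against the bay's back rail. Push gently with the fingers only: do not pinch, lift or tip the tin, and do not disturb the jars and the salt shaker standing about. Take the hand away at the end.

Things in the scene. Friction and masses are not known exactly. Their poses are not given: they have to be found in the camera images.
- tin: Short round food tin with a printed wrapper and gold-coloured metal ends, 75 mm in diameter, 58 mm tall, 0.18 to 0.36 kg, standing loose on the worktop. Origin: centre of its underside; z up along its axis.
- bay: Low wooden bay fixed to the worktop, without floor, open at front and top. At its mouth two round posts, 24 mm thick, 49 mm tall, 81 mm clear between them; behind them side rails (34 mm tall, 100 mm clear between, 128 mm over all) lead to a flat back rail. Origin: on the worktop midway between the post axes (these are at y = +-52.5 mm). x points level into the bay, z up.
- bay_home (a point): The spot on the worktop inside the bay, on its centre line, where the tin's axis stands when it touches the back rail: 45 mm into the bay from the line between the posts. The back rail's inner face is 38 mm farther in and 34 mm tall. Axes as those of the bay.
- honey_jar: Squat honey jar with a yellow lid, 71 mm wide, 86 mm tall, loose, at the far side of the work; to be left alone. Origin: centre of its underside.
- spice_jar: Slim glass spice jar with a red cap, 45 mm wide, 106 mm tall, loose, at the far side of the work; to be left alone. Origin: centre of its underside.
- salt_shaker: Salt shaker, 44 mm wide, 90 mm tall, loose, near the front edge of the worktop; to be left alone. Origin: centre of its underside.

How it is judged (in metres and radians):
On the way:
1. the tin stands on the worktop in the gap between the two posts (x of tin in the frame of bay between -0.02 and 0.025 m and y of tin in the frame of bay between -0.02 and 0.02 m and height (world z) of tin below 0.006 m), for 0.04 s.
At the end, for the whole second after the job is handed in: The tin stands upright and at rest on the worktop inside the bay, within 7 mm of touching the back rail (x of tin in the frame of bay between 0.038 and 0.052 m and y of tin in the frame of bay between -0.018 and 0.018 m and height (world z) of tin below 0.005 m and angle between tin's own z axis and vertical below 0.1 rad and linear speed of tin below 0.01 m/s).
It fails at once if the tin is lifted off the worktop (more than 12 mm) (height (world z) of tin above 0.012 m).
It fails at once if the tin is tipped (more than 0.3 rad) (angle between tin's own z axis and vertical above 0.3 rad).
It fails at once if the fingers pinch the tin or push it hard (more than 25 N) (contact force between the fingers and tin above 25 N).
It fails at once if a jar or the salt shaker is moved (more than 20 mm) (distance of any of honey_jar, spice_jar, salt_shaker from where it was at the start of the episode above 0.02 m).
It also fails if it takes over 51 s, if anything falls off the work surface, if the arm or the gripper's body presses on something with over 40 N, if the wrist force passes 120 N, or if a joint passes its speed limit or range.

ROBOT

A 6-joint arm with a two-finger parallel gripper is mounted at the origin on a cart in front of the work surface, level with it; the furniture and walls round the work are solid. World frame = base frame: x ahead of the robot, y to its left, z up, the work surface at z = 0. Lengths are in mm, angles in degrees, forces in N, time in s.
With the tool pointing down it reaches from about 400 to 825 mm from the base axis. Payload 7 kg.
Tool frame: the origin (TCP) lies midway between the tips of the shut fingers; the grasp point (between the pads) lies manip.grip_depth behind it (manip.grip_depth is the distance from the TCP to the grasp point, in mm); z points along the fingers, y is the line along which they close (so a half turn about z gives the same grasp; the last joint's range is limited). The gripper opens to 85 mm and grips with 20 to 120 N. Pads are 22 mm wide; open, the fingers measure 114 mm over their backs; the gripper's body (76 mm by 85 mm) begins 54 mm behind the grasp point. The pads swing forward as they close: fully open they stand 13 mm farther back than shut.
Start: joints at [81.137, 20.546, 0.682, 0, -70.136, -16.507], TCP at [289.223, 609.873, 231.302] pointing down, gripper open.
Joint ranges: [-176.03, 176.03], [-82.01, 121.73], [-58.28, 71.71], [-173.87, 95.51], [-174.79, -0.11], [-173.66, 173.66]. Speed limits (degrees/s): [136.94, 136.94, 172.46, 180, 180, 180].

INTERFACE

Orientations are given as a 3x3 rotation matrix whose columns are the frame's x, y, z axes.
In Python, from workcell import manip gives the robot as it stands. The module is installed in compiled form; this text tells all that it offers.
- The arm moves only by the tool play_rows, never from a script. Its argument "deltas" is a list that holds one entry, the list of rows, each a list of 5 numbers: the finger opening in mm, from 0 to 85.4, then the shift along the tool's x, y, z in units of 25 mm (1.0 is 25 mm), then the turn about the tool's z in units of 5 degrees (1.0 is 5 degrees). A call has 1 to 8 rows; each row is the pose to reach, as a shift and turn from the pose commanded when the call began, along the tool's axes at that moment; what a row does not reach only later rows make up. A row lasts 1/12 s, in which the tool goes at most 41.7 mm and 7.16 degrees, less where a joint would pass 70% of its speed; a pose out of reach is approached as far as the arm can. A call with a gripper value outside its range is refused whole. The fingers move at their own pace and stop on an object; "squeeze" is the grip in N (left out, the last holds). Time passes only in rows, so rows that repeat a pose let the fingers close. It gives the time, the measured TCP pose, the force, the opening and the grip force at its end, in the units of the state.
- manip.get_obs(): the state, without advancing time (a new reading comes with each control period).
- manip.grab_frame(name): name is "side" or "top"; returns a dict with "image" (420x560x3 uint8, red, green, blue), "camera_matrix" (3x3 intrinsics, pixels), "extrinsics" (4x4, takes a point from camera to world coordinates). Camera axes: x right, y down, z forward; pixel columns grow to the right and rows downward; lengths in mm; the calibration is good to about 2 mm. A picture is of the moment at which its call begins. There is no depth.
- manip.finish_job(): hands the job in; it is judged then, once.
Trained networks look in the newest picture that a camera, given by its name, has taken for a name from the list of things; names that differ only in an ending like _2 or _b are one class to them, and where a whole thing is asked for, a point or a joint stands for the part that bears it (a point fixed in the world has none). Each returns a list of dicts, best first, with "p" (0 to 1); they miss things now and then, are a little off and sometimes report something else, mostly with a low value. They report only what shows in the picture. A call takes as long as a camera call.
- manip.recognise(camera, target): "location" ([x, y, z] in mm, in world coordinates, good to about 4 mm: the middle of the surface that is visible of it).
- manip.outline_of(camera, target): "region" (420x560 bool, what is visible of it).
- manip.place_of(camera, target): "location" ([x, y, z] in mm, in world coordinates, good to about 4 mm: a listed point, or the origin of a listed thing).
The state is a dict: "clock": time; "joints": joint angles; "qd": joint speeds; "joint_torque": joint torques, N m; "eef_pos": TCP position; "tcp_rot": TCP orientation; "wrist_force": force on the tool from outside, world axes, zero at the start; "torque": the same for the moment, N m; "grip_width": opening from 0.0 (shut) to 1.0 (fully open); "grasp_force": force on a finger pad.
Only numpy, scipy, OpenCV 4.12 (cv2) and the standard library are available. Lean on these libraries where they do the work, as an engineer would, in place of code of your own. Each camera call takes 0.05 s, during which the arm holds its last target. There are 200 camera calls.

## Working session

There is one attempt and no reset: what is moved stays moved. The work goes in short steps, Python scripts to look and compute and a tool call to move; the robot and the scene stay as the last step left them, time stands still between calls to the robot, and variables do not carry over. Pictures are saved under pics/ and viewed, at most 10 in all, crops included, and the job is handed in when it is done.

Besides the shell and the picture viewer there is one more tool, called after "Request:" as name(argument=value, ...), one argument or row to a line, values as JSON. play_rows: Moves the arm, as the interface text tells. Its arguments: {"type":"object","properties":{"deltas":{"type":"array","items":{"type":"array","items":{"type":"array","items":{"type":"number"}}}},"squeeze":{"type":"number"}},"required":["deltas"]}

```bash
mkdir -p pics
python3 - <<'E'
from workcell import manip
import cv2,numpy as np
for c in("side","top"):
    f=manip.grab_frame(c);cv2.imwrite(f"pics/{c}0.png",f["image"][:,:,::-1])
    print(c,f["extrinsics"].round(2).tolist())
    for t in("tin","bay","bay_home","honey_jar","spice_jar","salt_shaker"):
        print(t,[(np.round(d["location"]).tolist(),round(d["p"],2)) for d in manip.place_of(c,t)[:2]])
o=manip.get_obs();print(o["clock"],o["eef_pos"],np.round(o["tcp_rot"],3).tolist(),o["grip_width"],manip.grip_depth)
E
```

```text
side [[-1.0, -0.05, 0.06, 460.44], [-0.08, 0.74, -0.67, 693.86], [-0.01, -0.67, -0.74, 835.82], [0.0, 0.0, 0.0, 1.0]]
tin [([456.0, -70.0, 0.0], 0.97)]
bay [([372.0, -338.0, 0.0], 0.59)]
bay_home []
honey_jar [([708.0, 65.0, -0.0], 0.66)]
spice_jar [([707.0, -83.0, 0.0], 0.88)]
salt_shaker [([373.0, -338.0, 0.0], 0.88)]
top [[0.03, -0.98, 0.2, 300.68], [-1.0, -0.03, 0.0, -28.01], [0.0, -0.2, -0.98, 1305.7], [0.0, 0.0, 0.0, 1.0]]
tin [([456.0, -72.0, -0.0], 0.84)]
bay []
bay_home []
honey_jar [([708.0, 67.0, 0.0], 0.67)]
spice_jar [([707.0, -84.0, 1.0], 0.82), ([454.0, -74.0, -4.0], 0.72)]
salt_shaker [([368.0, -340.0, -1.0], 0.87)]
0.7 [289.22997302 609.86177521 231.31012693] [[0.904, -0.428, -0.0], [-0.428, -0.904, -0.0], [-0.0, 0.0, -1.0]] 1.001162107094381 18.700000000000003
```

View pics/top0.png

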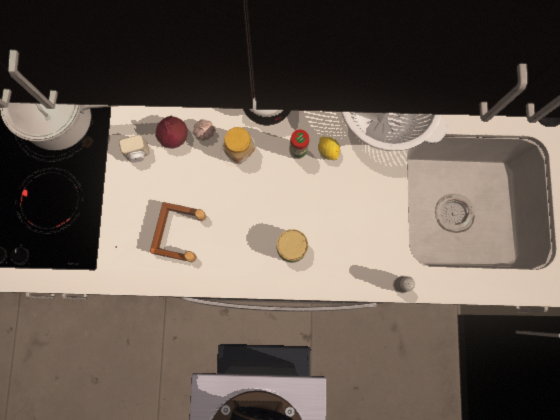

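View pics/side0.png

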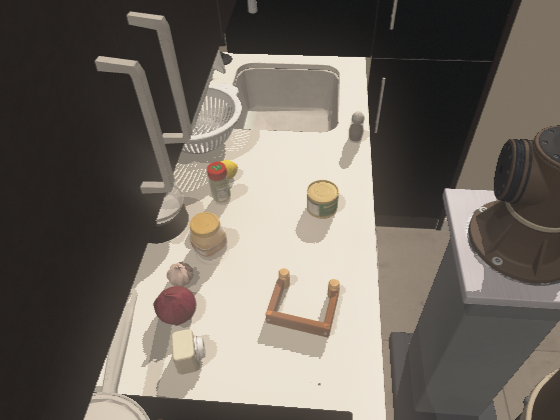

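The top view shows the tin at (292,246) and the bay with post tops at about (200,214) and (190,257), opening toward the tin. In the side view the tin is at (322,198) and the post tops at (284,273) and (334,286). Next I'll crop in to locate the posts precisely.

```bash
cat > h.py <<'E'
from workcell import manip
import cv2,numpy as np
def onplane(f,uv,z):
    d=f["extrinsics"][:3,:3]@np.linalg.solve(f["camera_matrix"],[uv[0],uv[1],1]);o=f["extrinsics"][:3,3]
    return (o+d*(z-o[2])/d[2])[:2]
def project(f,P):
    E=np.linalg.inv(f["extrinsics"]);p=f["camera_matrix"]@(E[:3,:3]@np.array(P,float)+E[:3,3]);return p[:2]/p[2]
def tri(f1,a,f2,b):
    Ms=[f["camera_matrix"]@np.linalg.inv(f["extrinsics"])[:3] for f in(f1,f2)]
    X=cv2.triangulatePoints(*Ms,np.array(a,float).reshape(2,1),np.array(b,float).reshape(2,1));return (X[:3]/X[3]).ravel()
E
python3 - <<'E'
from h import *
s,t=manip.grab_frame("side"),manip.grab_frame("top")
for n,st,tt in(("L(x+)",(284,272),(200.5,214.5)),("R(x-)",(334,285.5),(190,257)),("tin top",(322.5,190),(292.5,244.5))):
    print(n,tri(s,st,t,tt).round(1), onplane(s,st,49 if n!="tin top" else 58).round(1),onplane(t,tt,49 if n!="tin top" else 58).round(1))
a=s["image"][250:350,250:350];b=t["image"][190:290,140:240]
cv2.imwrite("pics/crop.png",cv2.resize(np.hstack([a,b])[:,:,::-1],None,fx=4,fy=4,interpolation=cv2.INTER_CUBIC))
print(s["camera_matrix"].round(1).tolist(),t["camera_matrix"].round(1).tolist())
E
```

```text
L(x+) [526.6 153.   39.6] [526.9 159.2] [524.1 151.8]
R(x-) [422.9 173.7  32.2] [424.5 184.4] [420.7 171.1]
tin top [456.2 -72.   58.2] [456.1 -72.2] [456.3 -72. ]
[[461.5, 0.0, 291.3], [0.0, 461.5, 206.5], [0.0, 0.0, 1.0]] [[527.4, 0.0, 274.6], [0.0, 527.4, 205.4], [0.0, 0.0, 1.0]]
```

View pics/crop.png

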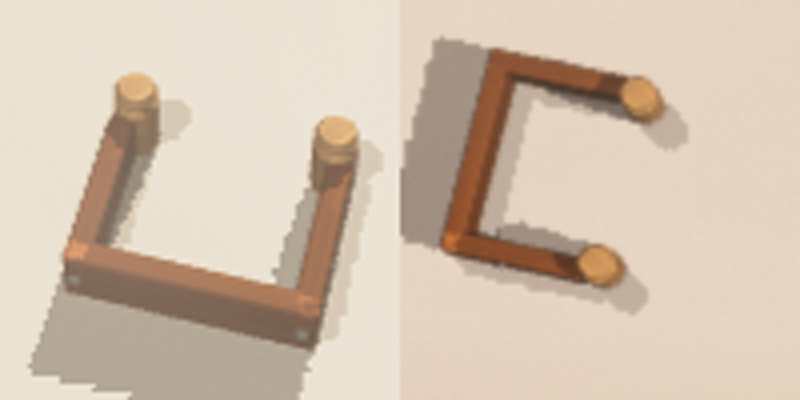

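The enlarged crop puts the post tops at (284.2,271.2) and (334,282.7) in the side view, and at (200.2,214.5) and (190.2,256.3) in the top view.

Run:
```python
from h import *
s,t=manip.grab_frame("side"),manip.grab_frame("top")
P=[]
for st,tt in(((284.2,271),(200,214.3)),((334,282.3),(190,256))):
    a=[onplane(s,st,49),onplane(t,tt,49)];P.append(np.mean(a,0));print(tri(s,st,t,tt).round(1),np.round(a,1))
P=np.array(P);c=P.mean(0);d=P[0]-P[1];n=np.array([-d[1],d[0]])/np.hypot(*d)
T=np.array([456.2,-72])
print("sep",np.hypot(*d),"c",c,"into",n,np.degrees(np.arctan2(n[1],n[0])),"home",c+45*n)
# back rail inner corners at top view: check
for px in((509/4+140-100,78/4+190),(478/4+140-100,238/4+190)): 
    q=onplane(t,px,34)-c; print("rail", q@n, q@np.array([-n[1],n[0]]))
q=T-c;print("tin in bay",q@n,q@np.array([-n[1],n[0]]))
```

```text
[526.2 153.6  44.2] [[526.7 156.7]
 [524.6 153. ]]
[424.  172.3  42. ] [[424.6 176.9]
 [423.1 171.2]]
sep 103.60981409579959 c [474.75628184 164.43733777] into [0.18531734 0.98267873] 79.32036547630223 home [483.09556211 208.65788056]
rail 81.90779528300995 -47.844627225895685
rail 75.47061967524762 51.46718425409766
tin in bay -235.78074326790087 -25.581074884651066
```

Request:
play_rows(
  deltas=[
    [[34,1.08,0.76,0,0.62],[34,2.17,1.52,0,1.25],[34,3.25,2.28,0,1.88],[34,4.33,3.04,0,2.5],[34,5.42,3.8,0,3.12],[34,6.5,4.56,0,3.75],[34,7.58,5.32,0,4.38],[34,8.67,6.07,0,5.0]],
  ],
  squeeze=20,
)

```text
clock: 1.57
eef_pos: [420.6, 378.5, 231.6]
tcp_rot: [[0.636, -0.772, 0.0], [-0.772, -0.636, 0.0], [-0.0, -0.001, -1.0]]
wrist_force: [1.2, -0.6, 0.0]
grip_width: 0.398
grasp_force: 0.0
```

Request:
play_rows(
  deltas=[
    [[34,1.23,0.63,0,0.62],[34,2.46,1.26,0,1.25],[34,3.69,1.89,0,1.88],[34,4.92,2.52,0,2.5],[34,6.15,3.15,0,3.12],[34,7.38,3.78,0,3.75],[34,8.61,4.42,0,4.38],[34,9.84,5.05,0,5.0]],
  ],
)

```text
clock: 2.23
eef_pos: [479.8, 108.3, 231.7]
tcp_rot: [[0.25, -0.968, 0.001], [-0.968, -0.25, 0.001], [-0.0, -0.001, -1.0]]
wrist_force: [1.3, -0.3, -0.7]
grip_width: 0.4
grasp_force: 0.0
```

Request:
play_rows(
  deltas=[
    [[34,1.21,0.52,0,0.63],[34,2.42,1.03,0,1.26],[34,3.63,1.55,0,1.9],[34,4.84,2.07,0,2.53],[34,6.05,2.58,0,3.16],[34,7.26,3.1,0,3.8],[34,8.47,3.61,0,4.43],[34,9.68,4.13,0,5.06]],
  ],
)

```text
clock: 2.9
eef_pos: [440.5, -151.8, 231.8]
tcp_rot: [[-0.188, -0.982, 0.001], [-0.982, 0.188, 0.0], [-0.0, -0.001, -1.0]]
wrist_force: [0.2, -0.8, -0.1]
grip_width: 0.398
grasp_force: 0.0
```

Request:
play_rows(
  deltas=[
    [[34,0,0,1.1,0],[34,0,0,2.2,0],[34,0,0,3.3,0],[34,0,0,4.4,0],[34,0,0,5.5,0],[34,0,0,6.6,0],[34,0,0,7.6,0],[34,0,0,7.6,0]],
  ],
)

```text
clock: 3.57
eef_pos: [437.9, -150.4, 37.6]
tcp_rot: [[-0.186, -0.983, -0.007], [-0.983, 0.186, 0.0], [0.001, 0.007, -1.0]]
wrist_force: [-0.5, -0.6, -0.8]
grip_width: 0.4
grasp_force: 0.0
```

Run:
```python
from h import *
o=manip.get_obs();print(o["clock"],o["eef_pos"].round(1),o["joints"].round(1),np.round(o["tcp_rot"],3).tolist(),o["wrist_force"])
s,t=manip.grab_frame("side"),manip.grab_frame("top")
print(manip.place_of("side","tin")[:1],manip.place_of("top","tin")[:1])
cv2.imwrite("pics/b.png",cv2.resize(np.hstack([s["image"][100:320,220:420],t["image"][160:380,180:380]])[:,:,::-1],None,fx=2,fy=2))
```

```text
3.5667 [ 437.9 -150.4   37.6] [  5.5  14.1 -39.1  -0.1 -37.2 -16.2] [[-0.186, -0.983, -0.007], [-0.983, 0.186, 0.0], [0.001, 0.007, -1.0]] [-0.54047808 -0.56780299 -0.79052475]
[{'location': [456.5, -73.5, 1.6], 'p': 0.71}] []
```

View pics/b.png

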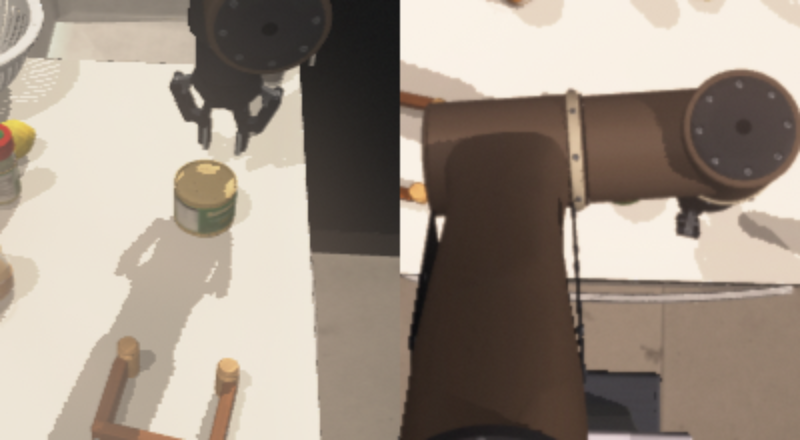

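The side crop shows the tin at about (322,198) and the open fingers standing just behind it, lined up with the bay. I'll lower the hand to pushing height.

Request:
play_rows(
  deltas=[
    [[34,0,0,0.3,0],[34,0,0,0.6,0],[34,0,0,0.9,0],[34,0,0,0.9,0],[34,0,0,0.9,0]],
  ],
)

```text
clock: 4.18
eef_pos: [440.5, -150.4, 18.3]
tcp_rot: [[-0.185, -0.983, -0.001], [-0.983, 0.185, -0.0], [0.0, 0.001, -1.0]]
wrist_force: [0.2, 0.2, 0.6]
grip_width: 0.396
grasp_force: 0.0
```

Request:
play_rows(
  deltas=[
    [[34,-0.2,0,0,0],[34,-0.4,0,0,0],[34,-0.6,0,0,0],[34,-0.8,0,0,0],[34,-0.95,0,0,0],[34,-1.1,0,0,0],[34,-1.2,0,0,0],[34,-1.3,0,0,0]],
  ],
)

```text
clock: 4.85
eef_pos: [447.1, -118.0, 18.8]
tcp_rot: [[-0.185, -0.983, 0.0], [-0.983, 0.185, 0.0], [-0.0, -0.0, -1.0]]
wrist_force: [-0.3, -0.2, 0.4]
grip_width: 0.4
grasp_force: 0.0
```

Request:
play_rows(
  deltas=[
    [[34,-0.08,0,0,0],[34,-0.16,0,0,0],[34,-0.24,0,0,0],[34,-0.32,0,0,0],[34,-0.4,0,0,0],[34,-0.52,0.02,0,0],[34,-0.66,0.04,0,0],[34,-0.8,0.06,0,0]],
  ],
)

```text
clock: 5.52
eef_pos: [449.0, -98.2, 18.8]
tcp_rot: [[-0.185, -0.983, -0.0], [-0.983, 0.185, -0.0], [0.0, 0.0, -1.0]]
wrist_force: [-0.3, -1.8, 0.6]
grip_width: 0.4
grasp_force: 1.0
```

```bash
cat > look.py <<'E'
from h import *
c=np.array([474.7,164]);n=np.array([.185,.983]);l=np.array([-.983,.185])
o=manip.get_obs();q=o["eef_pos"][:2]-c;print(o["clock"],o["eef_pos"].round(1),"tcp bay",q@n,q@l,o["wrist_force"].round(1))
for cam in("side","top"):
    f=manip.grab_frame(cam)
    for d in manip.place_of(cam,"tin")[:1]:
        q=np.array(d["location"][:2])-c;print(cam,np.round(d["location"],1),d["p"],"tin bay",q@n,q@l)
    if cam=="side": s=f
E
python3 look.py
```

```text
5.5167 [449.  -98.2  18.8] tcp bay -262.5356040158979 -23.29498709994416 [-0.3 -1.8  0.6]
side [456.9 -51.4  -2.2] 0.67 tin bay -215.0312 -22.35159999999999
top [457.7 -57.5  -1.1] 0.38 tin bay -220.8795 -24.2665
```

Request:
play_rows(
  deltas=[
    [[34,-0.2,0.03,0,0],[34,-0.4,0.06,0,0],[34,-0.6,0.09,0,0],[34,-0.8,0.12,0,0],[34,-1.0,0.15,0,0],[34,-1.2,0.18,0,0],[34,-1.4,0.21,0,0],[34,-1.6,0.24,0,0]],
  ],
)

```text
clock: 6.38
eef_pos: [450.7, -57.5, 18.8]
tcp_rot: [[-0.185, -0.983, -0.0], [-0.983, 0.185, -0.0], [0.0, 0.0, -1.0]]
wrist_force: [-0.9, -2.3, -0.0]
grip_width: 0.397
grasp_force: 0.8
```

Request:
play_rows(
  deltas=[
    [[34,-0.2,0.03,0,0],[34,-0.4,0.06,0,0],[34,-0.6,0.09,0,0],[34,-0.8,0.12,0,0],[34,-1.0,0.15,0,0],[34,-1.2,0.18,0,0],[34,-1.4,0.21,0,0],[34,-1.6,0.24,0,0]],
  ],
)

```text
clock: 7.05
eef_pos: [452.2, -17.1, 18.8]
tcp_rot: [[-0.185, -0.983, -0.0], [-0.983, 0.185, -0.0], [0.0, 0.0, -1.0]]
wrist_force: [0.2, -1.7, -0.6]
grip_width: 0.401
grasp_force: 0.8
```

Request:
play_rows(
  deltas=[
    [[34,-0.2,0.03,0,0],[34,-0.4,0.06,0,0],[34,-0.6,0.09,0,0],[34,-0.8,0.12,0,0],[34,-1.0,0.15,0,0],[34,-1.2,0.18,0,0],[34,-1.4,0.21,0,0],[34,-1.6,0.24,0,0]],
  ],
)

```text
clock: 7.72
eef_pos: [453.7, 23.3, 18.8]
tcp_rot: [[-0.185, -0.983, -0.0], [-0.983, 0.185, -0.0], [0.0, 0.0, -1.0]]
wrist_force: [-0.2, -1.8, -0.8]
grip_width: 0.4
grasp_force: 0.8
```

Request:
play_rows(
  deltas=[
    [[34,-0.2,0.03,0,0],[34,-0.4,0.06,0,0],[34,-0.6,0.09,0,0],[34,-0.8,0.12,0,0],[34,-1.0,0.15,0,0],[34,-1.2,0.18,0,0],[34,-1.4,0.21,0,0],[34,-1.4,0.21,0,0]],
  ],
)

```text
clock: 8.38
eef_pos: [455.4, 59.2, 18.9]
tcp_rot: [[-0.184, -0.983, 0.001], [-0.983, 0.184, 0.0], [-0.0, -0.001, -1.0]]
wrist_force: [0.4, 0.6, -0.0]
grip_width: 0.399
grasp_force: 0.0
```

```bash
cat >> look.py <<'E'
cv2.imwrite("pics/d.png",cv2.resize(s["image"][150:350,220:420][:,:,::-1],None,fx=3,fy=3,interpolation=cv2.INTER_CUBIC))
E
python3 look.py
```

```text
8.3833 [455.4  59.2  18.9] tcp bay -106.59959196794996 -0.4413995994345894 [ 0.4  0.6 -0. ]
side [460.9 108.4   1. ] 0.73 tin bay -57.2078 3.2794000000000123
top [460.5  98.9   4.3] 0.4 tin bay -66.62029999999999 1.9150999999999894
```

View pics/d.png

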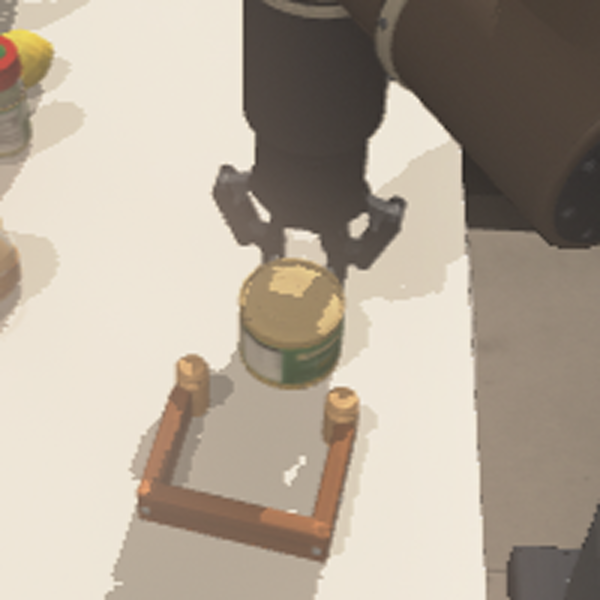

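The side crop (3x, offset (220,150)) shows the tin upright just ahead of the mouth, with its lid centre at about (317,251) full-frame. The post tops are at (284.3,272) and (334,283).

Run:
```python
from h import *
s=manip.grab_frame("side")
f=lambda u,v,z:onplane(s,(u/3+220,v/3+150),z)
A,B,T=f(193,367,49),f(342,399,49),f(292,303,58)
c=(A+B)/2;d=(A-B)/np.hypot(*(A-B));n=np.array([-d[1],d[0]]);q=T-c
print(A,B,c,n,"tin rel side posts",q@n,q@np.array([-n[1],n[0]]))
R1,R2=f(145,487,34),f(330,527,34);m=R1-R2;print(R1,R2,"rail dir",-m[1]/np.hypot(*m),m[0]/np.hypot(*m))
```

```text
[526.16555435 159.9240669 ] [424.6011896  178.50533663] [475.38337198 169.21470176] [0.17996369 0.98367325] tin rel side posts -63.01052591419565 3.0074464528085563
[550.27664453 244.95807385] [429.98694195 264.86506433] rail dir 0.16327135357100686 0.9865812004610118
```

Request:
play_rows(
  deltas=[
    [[34,-0.2,-0.01,0,0],[34,-0.4,-0.02,0,0],[34,-0.6,-0.03,0,0],[34,-0.8,-0.04,0,0],[34,-1.0,-0.05,0,0],[34,-1.2,-0.06,0,0],[34,-1.4,-0.07,0,0],[34,-1.5,-0.08,0,0]],
  ],
)

```text
clock: 9.3
eef_pos: [464.2, 95.4, 18.8]
tcp_rot: [[-0.185, -0.983, 0.0], [-0.983, 0.185, 0.0], [-0.0, -0.0, -1.0]]
wrist_force: [-0.1, -1.7, 0.2]
grip_width: 0.397
grasp_force: 0.8
```

```bash
sed -i 's#pics/d.png#pics/e.png#' look.py; python3 look.py
```

```text
9.3 [464.2  95.4  18.8] tcp bay -69.34016803920531 -2.369457997215983 [-0.1 -1.7  0.2]
side [469.2 140.8  -0. ] 0.95 tin bay -23.82309999999999 1.1145000000000025
top [469.  136.1  -1.5] 0.41 tin bay -28.480200000000004 0.4415999999999879
```

View pics/e.png

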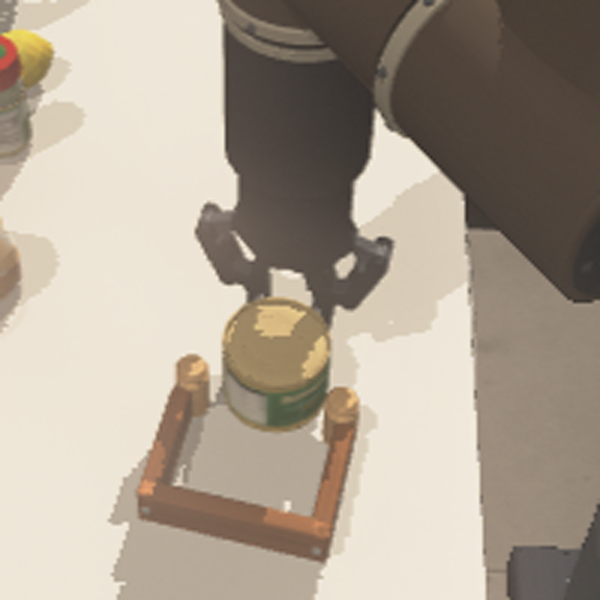

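The tin now stands at the mouth, with its lid centre at about (312,264.5) full-frame and both posts just ahead of it. I'll check the offset with numbers.

Run:
```python
from h import *
s=manip.grab_frame("side")
c=np.array([475.4,169.2]);n=np.array([.18,.9837]);l=np.array([-.9837,.18])
for u,v in((276,342),(277,344)):
    q=onplane(s,(u/3+220,v/3+150),58)-c;print(q@n,q@l)
```

```text
-27.922147510611918 -0.2794249635401334
-26.474231207778207 0.7577817884921597
```

Request:
play_rows(
  deltas=[
    [[34,-0.12,0,0,0],[34,-0.24,0,0,0],[34,-0.36,0,0,0],[34,-0.48,0,0,0],[34,-0.6,0,0,0],[34,-0.72,0,0,0],[34,-0.84,0,0,0],[34,-0.96,0,0,0]],
  ],
)

```text
clock: 10.22
eef_pos: [468.4, 118.5, 18.8]
tcp_rot: [[-0.185, -0.983, -0.0], [-0.983, 0.185, -0.0], [0.0, 0.0, -1.0]]
wrist_force: [-0.5, -2.7, 1.5]
grip_width: 0.4
grasp_force: 1.2
```

Request:
play_rows(
  deltas=[
    [[34,-0.12,0,0,0],[34,-0.24,0,0,0],[34,-0.36,0,0,0],[34,-0.48,0,0,0],[34,-0.6,0,0,0],[34,-0.72,0,0,0],[34,-0.84,0,0,0],[34,-0.96,0,0,0]],
  ],
)

```text
clock: 10.88
eef_pos: [472.9, 142.1, 18.8]
tcp_rot: [[-0.185, -0.983, 0.0], [-0.983, 0.185, -0.0], [-0.0, -0.0, -1.0]]
wrist_force: [0.3, -2.4, 1.4]
grip_width: 0.398
grasp_force: 1.2
```

```bash
sed -i 's#pics/e.png#pics/f.png#' look.py; python3 look.py
```

```text
10.8833 [472.9 142.1  18.8] tcp bay -21.857412530304266 -2.280177016169768 [ 0.3 -2.4  1.4]
side [480.2 189.6   2.2] 0.88 tin bay 26.182299999999994 -0.6705000000000014
top [479.1 183.8  -2. ] 0.41 tin bay 20.277400000000018 -0.6622000000000314
```

View pics/f.png

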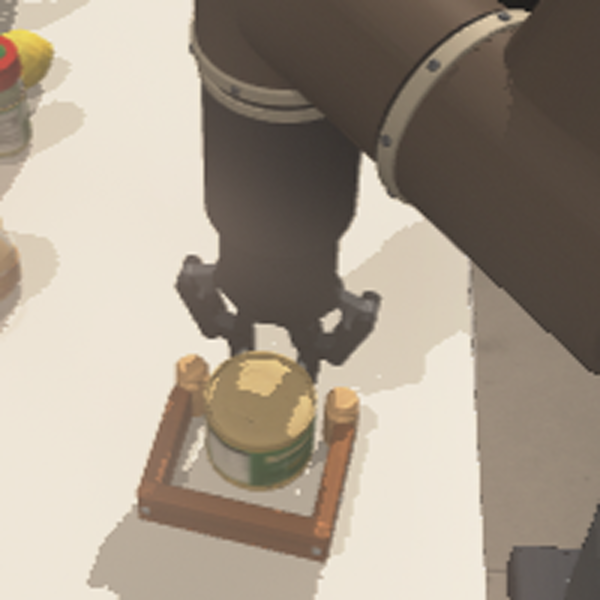

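The tin has passed between the posts and is upright inside, lid centre about (306,283) full-frame, with a small gap left to the back rail. I'll ease it home.

Request:
play_rows(
  deltas=[
    [[34,-0.08,0,0,0],[34,-0.16,0,0,0],[34,-0.24,0,0,0],[34,-0.32,0,0,0],[34,-0.4,0,0,0],[34,-0.48,0,0,0],[34,-0.56,0,0,0],[34,-0.62,0,0,0]],
  ],
)

```text
clock: 11.75
eef_pos: [475.7, 157.3, 18.8]
tcp_rot: [[-0.185, -0.983, -0.0], [-0.983, 0.185, -0.0], [0.0, 0.0, -1.0]]
wrist_force: [-0.1, -2.0, 1.3]
grip_width: 0.397
grasp_force: 1.1
```

Request:
play_rows(
  deltas=[
    [[34,-0.03,0,0,0],[34,-0.06,0,0,0],[34,-0.09,0,0,0],[34,-0.12,0,0,0]],
  ],
)

```text
clock: 12.08
eef_pos: [476.2, 160.0, 18.8]
tcp_rot: [[-0.185, -0.983, -0.0], [-0.983, 0.185, -0.0], [0.0, 0.0, -1.0]]
wrist_force: [-0.4, -2.6, 1.4]
grip_width: 0.397
grasp_force: 1.1
```

```bash
sed -i 's#pics/f.png#pics/g.png#' look.py; python3 look.py
```

```text
12.0833 [476.2 160.   18.8] tcp bay -3.6422434635465657 -2.2349263056622735 [-0.4 -2.6  1.4]
side [ 3.722e+02 -3.411e+02 -2.000e-01] 0.7 tin bay -515.4758 7.31399999999999
top [481.1 201.   -1.1] 0.51 tin bay 37.55500000000001 0.5537999999999663
```

View pics/g.png

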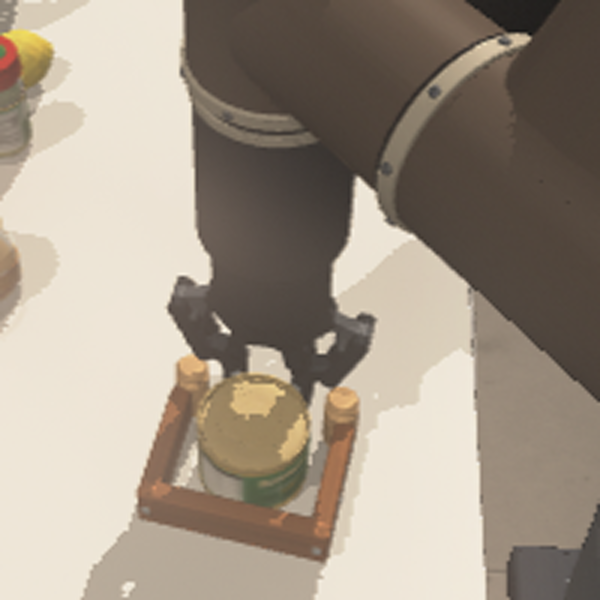

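The tin's lower front edge, at about (251,508) in the crop, now reaches the back rail's top edge. I'll creep forward in 2 mm steps until I feel contact.

Request:
play_rows(
  deltas=[
    [[34,-0.02,0,0,0],[34,-0.04,0,0,0],[34,-0.06,0,0,0],[34,-0.08,0,0,0]],
  ],
)

```text
clock: 12.62
eef_pos: [476.6, 161.9, 18.8]
tcp_rot: [[-0.185, -0.983, -0.0], [-0.983, 0.185, -0.0], [0.0, 0.0, -1.0]]
wrist_force: [-0.4, -2.0, 0.2]
grip_width: 0.397
grasp_force: 1.0
```

Request:
play_rows(
  deltas=[
    [[34,-0.02,0,0,0],[34,-0.04,0,0,0],[34,-0.06,0,0,0],[34,-0.08,0,0,0]],
  ],
)

```text
clock: 12.95
eef_pos: [477.0, 164.0, 18.8]
tcp_rot: [[-0.185, -0.983, 0.0], [-0.983, 0.185, -0.0], [0.0, -0.0, -1.0]]
wrist_force: [-0.8, -1.9, 0.3]
grip_width: 0.398
grasp_force: 1.0
```

Request:
play_rows(
  deltas=[
    [[34,-0.01,0,0,0],[34,-0.02,0,0,0],[34,-0.03,0,0,0],[34,-0.04,0,0,0],[34,-0.05,0,0,0],[34,-0.06,0,0,0]],
  ],
)

```text
clock: 13.45
eef_pos: [477.3, 165.4, 18.8]
tcp_rot: [[-0.185, -0.983, -0.0], [-0.983, 0.185, 0.0], [-0.0, 0.0, -1.0]]
wrist_force: [-0.2, -2.6, 1.2]
grip_width: 0.399
grasp_force: 1.0
```

Request:
play_rows(
  deltas=[
    [[34,-0.01,0,0,0],[34,-0.02,0,0,0],[34,-0.03,0,0,0],[34,-0.04,0,0,0],[34,-0.05,0,0,0],[34,-0.06,0,0,0]],
  ],
)

```text
clock: 13.95
eef_pos: [477.6, 166.9, 18.8]
tcp_rot: [[-0.185, -0.983, -0.0], [-0.983, 0.185, -0.0], [0.0, 0.0, -1.0]]
wrist_force: [-0.8, -1.4, 1.1]
grip_width: 0.398
grasp_force: 1.0
```

```bash
sed -i 's#pics/g.png#pics/h.png#' look.py; python3 look.py
```

```text
13.95 [477.6 166.9  18.8] tcp bay 3.365265712584497 -2.2697902330434574 [-0.8 -1.4  1.1]
side [ 4.829e+02  2.118e+02 -4.000e-01] 0.76 tin bay 48.50440000000001 0.7824000000000135
top [707.2 -85.3  -1.7] 0.62 tin bay -202.0494 -274.66800000000006
```

View pics/h.png

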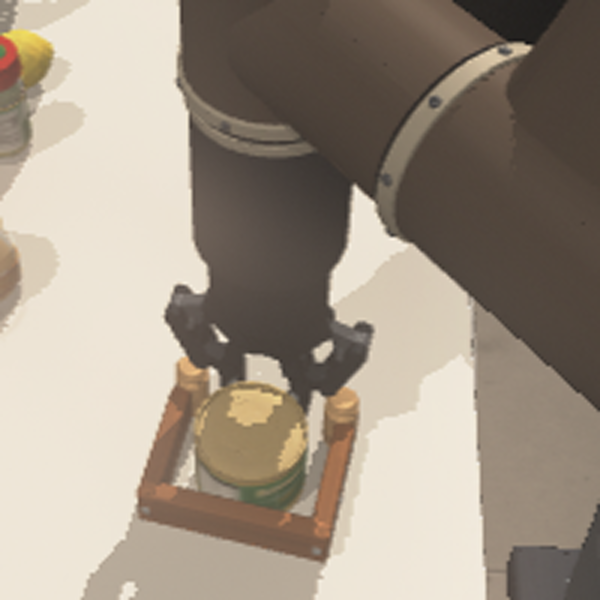

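The tin is upright and centred inside, with its bottom edge still slightly clear of the rail. I'll keep creeping.

Request:
play_rows(
  deltas=[
    [[34,-0.01,0,0,0],[34,-0.02,0,0,0],[34,-0.03,0,0,0],[34,-0.04,0,0,0],[34,-0.05,0,0,0],[34,-0.06,0,0,0]],
  ],
)

```text
clock: 14.65
eef_pos: [477.4, 167.3, 18.7]
tcp_rot: [[-0.185, -0.983, -0.001], [-0.983, 0.185, -0.002], [0.002, 0.001, -1.0]]
wrist_force: [1.2, -8.2, 3.3]
grip_width: 0.4
grasp_force: 4.0
```

Contact with the back rail is felt at 8 N, so I'll back off.

Request:
play_rows(
  deltas=[
    [[34,0.05,0,0,0],[34,0.15,0,0,0],[34,0.35,0,0,0],[34,0.7,0,0,0],[34,1.2,0,0,0],[34,1.8,0,0,0],[34,2.4,0,0,0],[34,3.0,0,0,0]],
  ],
)

```text
clock: 15.32
eef_pos: [463.3, 92.8, 18.8]
tcp_rot: [[-0.185, -0.983, -0.0], [-0.983, 0.185, -0.0], [0.0, 0.0, -1.0]]
wrist_force: [0.6, -0.6, 0.1]
grip_width: 0.398
grasp_force: 0.0
```

Request:
play_rows(
  deltas=[
    [[34,0.8,0,-0.6,0],[34,1.6,0,-1.6,0],[34,2.4,0,-2.6,0],[34,3.2,0,-3.6,0],[34,4.0,0,-4.6,0],[34,4.4,0,-5.6,0],[34,4.6,0,-6.2,0],[34,4.6,0,-6.2,0]],
  ],
)

```text
clock: 15.98
eef_pos: [443.6, -20.0, 177.2]
tcp_rot: [[-0.187, -0.982, 0.006], [-0.982, 0.187, 0.002], [-0.003, -0.005, -1.0]]
wrist_force: [0.4, 0.1, 0.3]
grip_width: 0.399
grasp_force: 0.0
```

```bash
sed -i 's#pics/h.png#pics/i.png#' look.py; python3 look.py
```

```text
15.9833 [443.6 -20.  177.2] tcp bay -186.61444117472155 -3.5049515445226347 [0.4 0.1 0.3]
side [485.8 212.3   1.1] 0.69 tin bay 49.53240000000002 -1.97580000000002
```

View pics/i.png

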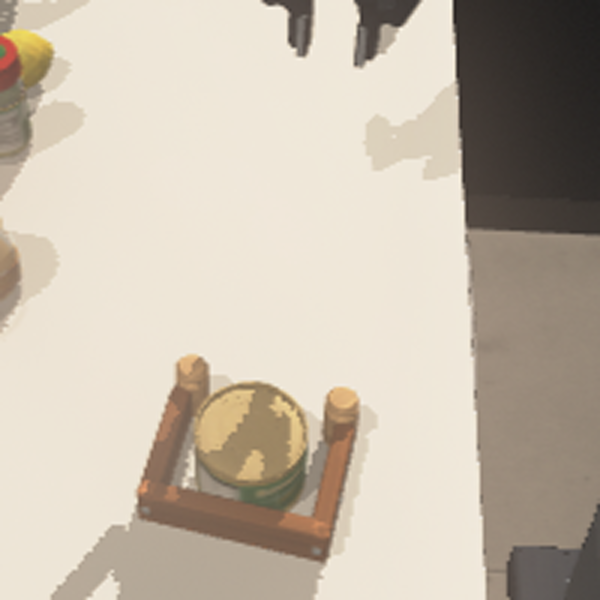

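The tin stands upright against the back rail, lid centre about (251,434) in the crop, and the hand is clear of the bay.

```bash
python3 -c "
from workcell import manip
print(manip.finish_job())"
```

```text
the job is handed in; nothing more can be done
None
```

I pushed the tin through the posts and up against the bay's back rail (about 8 N felt at contact), took the hand away and handed the job in at about 16 s; no verdict came back, but the last picture shows the tin upright and home.

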